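Bring the hob burner on and set it to simmer

ROBOT

A 6-joint arm with a two-finger parallel gripper is mounted at the origin on the work surface. World frame = base frame: x ahead of the robot, y to its left, z up, the work surface at z = 0. Lengths are in mm, angles in rad, forces in N, time in s.
With the tool pointing down it reaches from about 300 to 750 mm from the base axis. Payload 8.5 kg.
Tool frame: the origin (TCP) lies midway between the tips of the shut fingers; the grasp point (between the pads) lies 19 mm behind it (ctrl.tcp_to_grasp is the distance from the TCP to the grasp point, in mm); z points along the fingers, y is the line along which they close (so a half turn about z gives the same grasp; the last joint's range is limited). The gripper opens to 85 mm and grips with 20 to 120 N. Pads are 22 mm wide; open, the fingers measure 114 mm over their backs; the gripper's body (76 mm by 85 mm) begins 54 mm behind the grasp point. The pads swing forward as they close: fully open they stand 13 mm farther back than shut.
Start: joints at [-1.473, 0.381, 1.297, -0, 1.464, -0.215], TCP at [169.242, -523.295, 231.322] pointing down, gripper open.
Joint ranges: [-3.11, 3.11], [-0.89, 2.33], [0.22, 2.48], [-1.42, 4.56], [0.17, 2.85], [-2.88, 2.88]. Speed limits (rad/s): [2.39, 2.39, 3.14, 3.14, 3.14, 3.14].

INTERFACE

Orientations are given as a unit quaternion [x, y, z, w].
In Python, from station import status, imaging, order, nets, ctrl gives the robot as it stands.
- The arm moves only by the tool servo_tool, never from a script. Its argument "deltas" is a list of rows, each an object with "delta_pos": the shift along the tool's x, y, z in units of 0.5 m (1.0 is 0.5 m), a list of three; "twist": the turn, a rotation vector about the tool's x, y, z in units of 180 degrees (1.0 is 180 degrees), a list of three; "hand": the opening, from -1 (shut) to 1 (fully open). A call has 1 to 20 rows; each row is the pose to reach, as a shift and turn from the pose commanded when the call began, along the tool's axes at that moment, turning the shorter way round; what a row does not reach only later rows make up. A row lasts 1/12 s, in which the tool goes at most 41.7 mm and 7.16 degrees, less where a joint would pass 70% of its speed; a pose out of reach is approached as far as the arm can. A call with a number of a shift or a turn outside -1 to 1 is refused whole. A call with a gripper value outside its range is refused whole. The fingers move at their own pace and stop on an object; "newtons" is the grip in N (left out, the last holds). Time passes only in rows, so rows that repeat a pose let the fingers close. It gives the time, the measured TCP pose, the force, the opening and the grip force at its end, in the units of the state.
- status.get_obs(): the state, without advancing time (a new reading comes with each control period).
- imaging.snapshot(name): name is "scene" or "side" or "wrist"; returns a dict with "color" (480x640x3 uint8, red, green, blue), "vfov" (degrees; the focal length in pixels is half the picture's height over the tangent of half this angle, whatever the lens; pixels are square), "cx", "cy" (the principal point, pixels), "dist_coeffs" ([k1, k2, p1, p2, k3] as OpenCV has them; the pictures are not rectified), "rvec" (rotation vector, rad) and "tvec" (3), from world to camera coordinates, as OpenCV has them. Camera axes: x right, y down, z forward; pixel columns grow to the right and rows downward; lengths in mm; the calibration is good to about 2 mm. A picture is of the moment at which its call begins. There is no depth.
- order.finish_job(): hands the job in; it is judged then, once.
Trained networks look in a picture, given as the dict that the camera call returned (one of the last four; its "shot" number tells which), for a name from the list of things; names that differ only in an ending like _2 or _b are one class to them, and where a whole thing is asked for, a point or a joint stands for the part that bears it (a point fixed in the world has none). Each returns a list of dicts, best first, with "score" (0 to 1); they miss things now and then, are a little off and sometimes report something else, mostly with a low value. They report only what shows in the picture. A call takes as long as a camera call.
- nets.recognise(picture, target): "bbox" ([left, top, width, height] in pixels, round what is visible of it).
- nets.silhouettes(picture, target): "pixels" (480x640 bool, what is visible of it) and "bbox" ([left, top, width, height] in pixels, round what is visible of it).
- nets.spot_point(picture, target): "centre" ([row, column] in pixels: a listed point, or the origin of a listed thing).
The state is a dict: "time": time; "joints": joint angles; "qvel": joint speeds; "tau": joint torques, N m; "tool_pos": TCP position; "ee_rot": TCP orientation; "ft_force": force on the tool from outside, world axes, zero at the start; "torque": the same for the moment, N m; "width": finger opening in mm; "finger_force": force on a finger pad.
Only numpy, scipy, OpenCV 4.12 (cv2) and the standard library are available. Lean on these libraries where they do the work, as an engineer would, in place of code of your own. Each camera call takes 0.05 s, during which the arm holds its last target. There are 200 camera calls.

TASK

Bring the hob burner under the saucepan on and set it to simmer: push its big knob in until you feel it bear firmly on the flame safety valve inside, without ramming it, turn it anticlockwise to the big-flame mark and keep it pressed on the valve there for about three seconds. Then let the knob spring back out, turn it on to the orange simmer mark and leave it there. Leave the saucepan, the soap pump and the upturned lid where they are.

Things in the scene. Friction and masses are not known exactly. Their poses are not given: they have to be found in the camera images.
- hob: one-burner gas hob: flat steel panel 400 (its x) x 300 (its y) x 10 mm high, fixed on the counter. Origin: centre of its underside, z = 0. Its -x end is the user's. Vertical knob axis at x -130, y 0 mm; burner axis at x +75, y 0, with a black pan support 52 mm high reaching 100 mm out along the diagonals
- knob: the hob's black knob. Origin: on its axis, level with its skirt's upper face, 32 mm above the counter when out; x to the pointer end, z up. Round skirt 78 mm across, 10 mm thick, with an upright wing across its middle 74 mm long, 14 mm thick, 22 mm high above the skirt face; bare skirt 32 mm wide on either side to press on
- gas_valve: flame safety valve, out of sight under the panel (origin 50 mm below the counter on the knob's axis). The pushed-in knob meets it after 3.5 to 9 mm, different in each hob and not to be seen, only felt: then resistance rises by 30 N per mm. 10 N or more must bear on it, besides 3 to 6 N for the knob's own spring: push with 18 to 24 N in all. Over 25 N on it is ramming
- pointer_tip (a point): pointer end of the knob's wing: top edge, 37 mm from the axis, 54 mm above the counter when the knob is out; a white line along this half of the wing's top is the pointer
- knob_turn (a joint): knob angle, rad, anticlockwise from above: 0 = off (pointer to the white-centred dot, hob +x; always starts here), 1.571 = big-flame mark (hob +y), 3.142 = orange simmer mark (hob -x), 4.189 = end stop. Turns stiffly, about 0.06 N m, and stays where left. Below about 1.0 rad it turns only while pushed in (a catch stops it near 0.1 rad and on the way back); above, freely both ways
- knob_push (a joint): how far the knob is pushed in (straight down), m: 0 = out, 0.0105 at most; in practice the valve stops it earlier. A light spring drives it out, 3 N at first, 6 N at 9 mm, at any angle. The catch lets go beyond 3 mm; until the knob has passed about 1.0 rad it cannot spring fully out
- full_mark (a point): big-flame mark: black tick with a big printed flame on the panel, 53 mm from the knob axis towards hob +y
- simmer_mark (a point): simmer mark: orange tick, 18 x 8 mm, on the panel 53 mm from the knob axis towards hob -x, half a turn from off
- pan: loose steel saucepan on the pan support, 150 mm across, 82 mm high, its black handle reaching 225 mm from its axis along its own x, away to hob +x, -y. Origin: centre of its underside, 52 mm above the counter. Bystander, its wall 120 mm or more from the knob axis
- soap_pump: loose chrome soap pump, 68 mm across, 182 mm high, on the counter left (+y) of the hob, its nozzle to its own -x. Origin: centre of its underside. Bystander
- pan_lid: loose steel pan lid, 166 mm across, lying upturned on its own black knob on the counter left (+y) of the hob, rim 37 mm high. Origin: centre of its underside. Bystander

How it is judged:
By the outcome, as a careful person would: the job done as asked, in the order asked, and still so for the second after the job is handed in, with the robot touching nothing.
It also fails if it takes over 67 s, if anything falls off the work surface, if the arm or the gripper's body presses on something with over 40 N, if the wrist force passes 120 N, or if a joint passes its speed limit or range.

## Working session

There is one attempt and no reset: what is moved stays moved. The work goes in short steps, Python scripts to look and compute and a tool call to move; the robot and the scene stay as the last step left them, time stands still between calls to the robot, and variables do not carry over. Pictures are saved under pics/ and viewed, at most 10 in all, crops included, and the job is handed in when it is done.

Besides the shell and the picture viewer there is one more tool, called after "Request:" as name(argument=value, ...), one argument or row to a line, values as JSON. servo_tool: Moves the arm, as the interface text tells. Its arguments: {"type":"object","properties":{"deltas":{"type":"array","items":{"type":"object","properties":{"delta_pos":{"type":"array","items":{"type":"number","minimum":-1,"maximum":1}},"twist":{"type":"array","items":{"type":"number","minimum":-1,"maximum":1}},"hand":{"type":"number"}}}},"newtons":{"type":"number"}},"required":["deltas"]}

```bash
ls; mkdir -p pics
cat > h.py <<'E'
import numpy as np, cv2
from scipy.spatial.transform import Rotation as R
from station import status, imaging, order, nets, ctrl
def cam(p):
    f=p["color"].shape[0]/2/np.tan(np.radians(p["vfov"])/2)
    return np.array([[f,0,p["cx"]],[0,f,p["cy"]],[0,0,1.]]),np.array(p["dist_coeffs"],float)
def ray(p,rc,z):
    K,d=cam(p); u=cv2.undistortPoints(np.array([[[rc[1],rc[0]]]],float),K,d)[0,0]
    Rm=cv2.Rodrigues(np.array(p["rvec"],float))[0]; t=np.array(p["tvec"],float).ravel()
    o=-Rm.T@t; v=Rm.T@np.array([u[0],u[1],1]); return o+v*(z-o[2])/v[2]
def proj(p,X):
    K,d=cam(p); return cv2.projectPoints(np.array(X,float).reshape(-1,1,3),np.array(p["rvec"],float),np.array(p["tvec"],float),K,d)[0][:,0]
def save(p,n): cv2.imwrite(f"pics/{n}.png",p["color"][:,:,::-1])
E
python3 - <<'E'
from h import *
print(status.get_obs())
Z=dict(knob=32,pointer_tip=54,full_mark=10,simmer_mark=10,hob=0,pan=52,soap_pump=0,pan_lid=0)
for c in ("scene","side","wrist"):
    p=imaging.snapshot(c); save(p,c+"0")
    for n,z in Z.items():
        r=nets.spot_point(p,n)
        for k in r[:2]: print(c,n,round(k["score"],2),np.round(k["centre"]),ray(p,k["centre"],z).round(1))
E
```

```text
pics
{'time': 0.0, 'joints': array([-1.47330804e+00,  3.81178554e-01,  1.29823452e+00, -4.85203261e-05,
        1.46361733e+00, -2.15319575e-01]), 'qvel': array([-7.56769070e-04,  5.17974461e-04,  5.48755906e-05, -1.80962351e-03,
        8.52409831e-04, -1.12581310e-03]), 'tau': array([-3.61836544e-03, -4.48471749e+01, -2.31276870e+01, -3.46164334e-04,
        4.85454555e-03,  6.62519597e-06]), 'tool_pos': array([ 169.19863462, -523.02071343,  230.73000328]), 'ee_rot': array([ 9.87793156e-01,  1.55769585e-01,  1.82513493e-05, -7.19049543e-04]), 'ft_force': array([-0.05475349, -0.02713525,  0.50783632]), 'torque': array([ 0.0331674 , -0.07611147, -0.05141158]), 'finger_force': 0.0, 'width': 85.28434504786364}
scene knob 0.88 [217. 263.] [539.4 -54.5  32. ]
scene full_mark 0.57 [220. 293.] [532.7  -2.5  10. ]
scene simmer_mark 0.75 [201. 266.] [479.6 -48.5  10. ]
scene hob 0.46 [221. 258.] [518.3 -65.7   0. ]
scene pan 0.91 [306. 257.] [737.7 -70.   52. ]
scene soap_pump 0.59 [211. 393.] [520.1 182.7   0. ]
scene soap_pump 0.34 [212. 261.] [496.3 -59.7   0. ]
scene pan_lid 0.75 [282. 427.] [685.4 207.8   0. ]
side knob 0.8 [216. 382.] [533.7 -51.7  32. ]
side pointer_tip 0.93 [193. 368.] [568.3 -58.   54. ]
side pointer_tip 0.56 [244. 412.] [457.8 -16.4  54. ]
side full_mark 0.62 [242. 359.] [537.1  -4.   10. ]
side simmer_mark 0.58 [246. 412.] [475.9 -51.4  10. ]
side simmer_mark 0.43 [326. 277.] [518.7 185.6  10. ]
side hob 0.57 [189. 328.] [660.2 -71.3   0. ]
side pan 0.9 [142. 293.] [744.6 -75.4  52. ]
side soap_pump 0.91 [324. 277.] [526.5 178.7   0. ]
side soap_pump 0.57 [144. 292.] [ 794.7 -121.8    0. ]
side pan_lid 0.73 [145. 294.] [ 789.8 -120.9    0. ]
side pan_lid 0.71 [273. 185.] [684.7 207.8   0. ]
```

View pics/scene0.png

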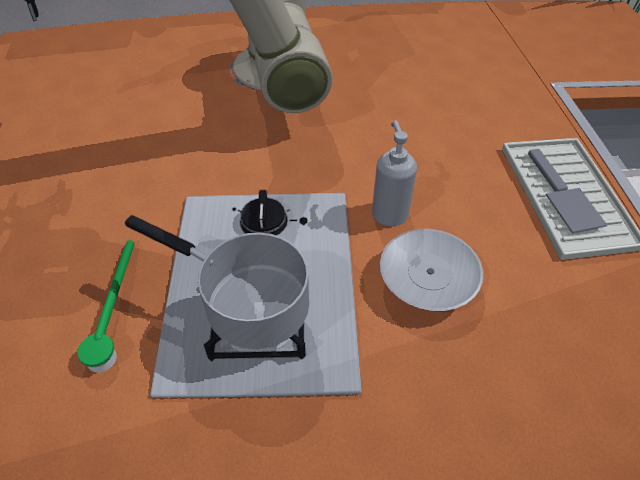

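View pics/side0.png

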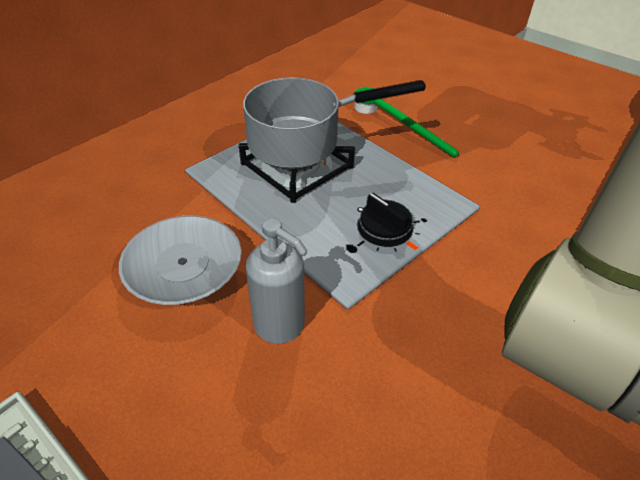

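The scene view shows the knob at about (263,217), its wing along the image's vertical. The hob corners are near (187,197), (346,194), (360,391) and (152,396). The side view shows the knob at (386,222), the orange mark at (412,245) and the flame mark at (352,248). I'll refine the yaw from the corners, then go above the knob.

Run:
```python
from h import *
p=imaging.snapshot("scene")
C=[ray(p,rc,10)[:2] for rc in ((197,187),(194,346),(391,360),(396,152))]
print(np.round(C,1))
q=imaging.snapshot("side")
D=[ray(q,rc,10)[:2] for rc in ((207,480),(306,348),(172,187))]
print(np.round(D,1))
for c in (C[0]-C[3],C[1]-C[2],D[1]-D[2]): print('yaw from x edge',np.arctan2(-c[1],-c[0]))
for c in (C[1]-C[0],D[1]-D[0],C[2]-C[3]): print('yaw from y edge',np.arctan2(-c[0],c[1]), np.linalg.norm(c))
o=status.get_obs(); Rt=R.from_quat(o["ee_rot"]); print(Rt.as_matrix().round(3))
tgt=np.array([536.5,-53,150]); print("move tool units",Rt.inv().apply(tgt-o["tool_pos"])/500)
```

```text
[[ 451.6 -196.6]
 [ 476.4  100.7]
 [ 867.8   66.3]
 [ 846.9 -226.1]]
[[ 447.2 -195.1]
 [ 472.6   97.9]
 [ 858.3   70.4]]
yaw from x edge -0.07446290574596606
yaw from x edge -0.08759064603386303
yaw from x edge -0.07128243896642293
yaw from y edge -0.08333820301572356 298.3674323798513
yaw from y edge -0.08638331576753268 294.0779698875245
yaw from y edge -0.0711711513889827 293.2003198824576
[[ 0.951  0.308 -0.   ]
 [ 0.308 -0.951 -0.   ]
 [-0.     0.    -1.   ]]
move tool units [ 0.98831964 -0.6689998   0.16259957]
```

Request:
servo_tool(
  deltas=[
    {"delta_pos": [0.25, -0.17, 0.02], "twist": [0, 0, 0.03], "hand": 1},
    {"delta_pos": [0.5, -0.34, 0.04], "twist": [0, 0, 0.06], "hand": 1},
    {"delta_pos": [0.984, -0.669, 0.12], "twist": [0, 0, 0.125], "hand": 1},
    {"delta_pos": [0.984, -0.669, 0.12], "twist": [0, 0, 0.125], "hand": 1},
    {"delta_pos": [0.984, -0.669, 0.12], "twist": [0, 0, 0.125], "hand": 1},
    {"delta_pos": [0.984, -0.669, 0.12], "twist": [0, 0, 0.125], "hand": 1},
    {"delta_pos": [0.984, -0.669, 0.12], "twist": [0, 0, 0.125], "hand": 1},
    {"delta_pos": [0.984, -0.669, 0.12], "twist": [0, 0, 0.125], "hand": 1},
    {"delta_pos": [0.984, -0.669, 0.12], "twist": [0, 0, 0.125], "hand": 1},
    {"delta_pos": [0.984, -0.669, 0.12], "twist": [0, 0, 0.125], "hand": 1},
    {"delta_pos": [0.984, -0.669, 0.12], "twist": [0, 0, 0.125], "hand": 1},
    {"delta_pos": [0.984, -0.669, 0.12], "twist": [0, 0, 0.125], "hand": 1},
    {"delta_pos": [0.984, -0.669, 0.12], "twist": [0, 0, 0.125], "hand": 1},
    {"delta_pos": [0.984, -0.669, 0.12], "twist": [0, 0, 0.125], "hand": 1},
    {"delta_pos": [0.984, -0.669, 0.12], "twist": [0, 0, 0.125], "hand": 1},
    {"delta_pos": [0.984, -0.669, 0.12], "twist": [0, 0, 0.125], "hand": 1},
    {"delta_pos": [0.984, -0.669, 0.12], "twist": [0, 0, 0.125], "hand": 1},
    {"delta_pos": [0.984, -0.669, 0.12], "twist": [0, 0, 0.125], "hand": 1},
    {"delta_pos": [0.984, -0.669, 0.12], "twist": [0, 0, 0.125], "hand": 1},
    {"delta_pos": [0.984, -0.669, 0.12], "twist": [0, 0, 0.125], "hand": 1},
  ],
)

```text
time: 3.12
tool_pos: [534.1, -54.6, 171.6]
ee_rot: [0.999, -0.041, 0.0, 0.0]
ft_force: [-0.1, -0.6, -0.2]
width: 85.2
finger_force: 0.0
```

Run:
```python
from h import *
p=imaging.snapshot("wrist"); save(p,"wrist1"); o=status.get_obs(); print(o["tool_pos"],o["joints"])
for n,z in dict(knob=32,pointer_tip=54,full_mark=10,simmer_mark=10).items():
    for k in nets.spot_point(p,n)[:2]: print(n,round(k["score"],2),np.round(k["centre"]),ray(p,k["centre"],z).round(1))
```

```text
[534.13392412 -54.53074529 171.61446945] [-3.22339121e-01  4.09251976e-01  1.43442303e+00 -6.47738711e-05
  1.29747733e+00  1.32992859e+00]
knob 0.88 [229. 322.] [533.5 -52.8  32. ]
pointer_tip 0.81 [194. 324.] [567.1 -57.8  54. ]
full_mark 0.68 [225. 266.] [535.4  -1.   10. ]
```

View pics/wrist1.png

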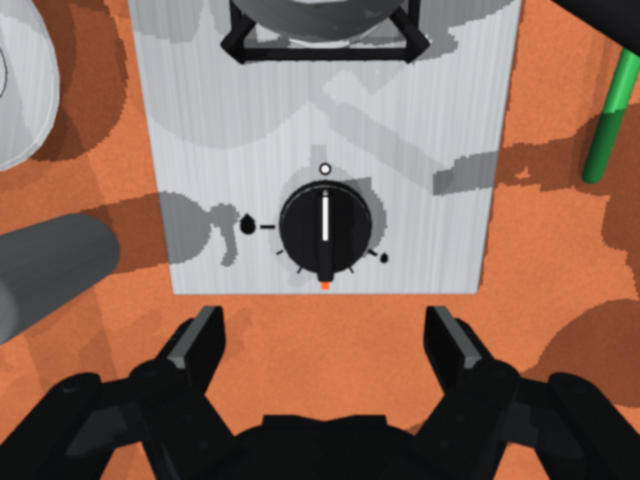

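The wrist view shows the knob's round skirt at columns 279–371, rows 180–275, centred near (325,228). The pointer line is vertical at column 325. The off dot is at (325,169), the orange mark at (325,285), and the flame tick at (267,226).

Run:
```python
from h import *
p=imaging.snapshot("wrist"); o=status.get_obs()
Rm=cv2.Rodrigues(np.array(p["rvec"],float))[0]; c=-Rm.T@np.array(p["tvec"],float).ravel(); print("cam",c)
a=ray(p,(169,325),10);b=ray(p,(285,325),10);f=ray(p,(226.5,267),10);print(a,b,f,np.arctan2(*(a-b)[1::-1]))
w1=ray(p,(192,325),54);w2=ray(p,(240,325),54);print(w1,w2,np.arctan2(*(w1-w2)[1::-1]))
g=cv2.cvtColor(p["color"],cv2.COLOR_RGB2GRAY); r=nets.silhouettes(p,"knob")[0]; m=r["pixels"]; print(r["bbox"])
ys=np.arange(215,245); 
l=[np.where(m[y])[0][[0,-1]] for y in ys]; L=min(x[0] for x in l);Rr=max(x[1] for x in l); print(L,Rr)
print(ray(p,(228,L),30),ray(p,(228,Rr),30))
top=np.where(m[:,300])[0]; print(top[[0,-1]]); print(ray(p,(180,325),32))
x=R.from_quat(o["ee_rot"]).as_matrix(); print(x.round(3))
yaw=-.079
for ax in ((533.5,-53.5,32),(533.5,-54.5,32)):
    A=np.array(ax); ex=np.array([np.cos(yaw),np.sin(yaw),0]); ey=np.array([-ex[1],ex[0],0]); up=np.array([0,0,1])
    print(proj(p,[A,A+39*ex,A-39*ex,A+39*ey,A-39*ey,A+37*ex+22*up,A-37*ex+22*up,A-53*ex-22*up,A+53*ey-22*up]).round(0).tolist())
```

```text
cam [611.86791601 -60.68046077 314.35098746]
[581.49015049 -58.70700958  10.        ] [471.27729498 -49.95346679  10.        ] [534.05316326  -1.53914244  10.        ] -0.07925759507035902
[568.75377501 -57.63210193  54.        ] [530.60570373 -54.60232692  54.        ] -0.07925508508268819
[278.7, 184.6, 92.1, 101.5]
281 371
[536.88786514 -17.23082642  30.        ] [530.72925541 -94.26048978  30.        ]
[193 267]
[574.89831065 -58.15180597  32.        ]
[[ 0.997 -0.08   0.   ]
 [-0.08  -0.997 -0.   ]
 [ 0.     0.    -1.   ]]
[[323.0, 229.0], [323.0, 183.0], [323.0, 271.0], [278.0, 229.0], [369.0, 229.0], [323.0, 190.0], [323.0, 280.0], [324.0, 276.0], [266.0, 223.0]]
[[325.0, 229.0], [325.0, 183.0], [325.0, 271.0], [279.0, 229.0], [370.0, 229.0], [325.0, 190.0], [325.0, 279.0], [325.0, 276.0], [267.0, 223.0]]
```

Request:
servo_tool(
  deltas=[
    {"delta_pos": [0, 0, 0.08], "hand": -0.35},
    {"delta_pos": [0, 0, 0.16], "hand": -0.35},
    {"delta_pos": [0, 0, 0.2], "hand": -0.35},
    {"delta_pos": [0, 0, 0.22], "hand": -0.35},
    {"delta_pos": [0, 0, 0.24], "hand": -0.35},
    {"delta_pos": [0, 0, 0.25], "hand": -0.35},
    {"delta_pos": [0, 0, 0.258], "hand": -0.35},
    {"delta_pos": [0, 0, 0.262], "hand": -0.35},
    {"delta_pos": [0, 0, 0.262], "hand": -0.35},
    {"delta_pos": [0, 0, 0.262], "hand": -0.35},
  ],
  newtons=30,
)

```text
$.deltas[0]: bad value
```

Request:
servo_tool(
  deltas=[
    {"delta_pos": [0, 0, 0.08], "twist": [0, 0, 0], "hand": -0.35},
    {"delta_pos": [0, 0, 0.16], "twist": [0, 0, 0], "hand": -0.35},
    {"delta_pos": [0, 0, 0.2], "twist": [0, 0, 0], "hand": -0.35},
    {"delta_pos": [0, 0, 0.22], "twist": [0, 0, 0], "hand": -0.35},
    {"delta_pos": [0, 0, 0.24], "twist": [0, 0, 0], "hand": -0.35},
    {"delta_pos": [0, 0, 0.25], "twist": [0, 0, 0], "hand": -0.35},
    {"delta_pos": [0, 0, 0.258], "twist": [0, 0, 0], "hand": -0.35},
    {"delta_pos": [0, 0, 0.262], "twist": [0, 0, 0], "hand": -0.35},
    {"delta_pos": [0, 0, 0.262], "twist": [0, 0, 0], "hand": -0.35},
    {"delta_pos": [0, 0, 0.262], "twist": [0, 0, 0], "hand": -0.35},
  ],
  newtons=30,
)

```text
time: 4.3
tool_pos: [534.8, -53.7, 41.0]
ee_rot: [0.999, -0.04, 0.001, 0.0]
ft_force: [0.4, -0.1, -0.5]
width: 27.8
finger_force: 0.0
```

Request:
servo_tool(
  deltas=[
    {"delta_pos": [0, 0, 0.005], "twist": [0, 0, 0], "hand": -0.35},
    {"delta_pos": [0, 0, 0.01], "twist": [0, 0, 0], "hand": -0.35},
    {"delta_pos": [0, 0, 0.012], "twist": [0, 0, 0], "hand": -0.35},
    {"delta_pos": [0, 0, 0.012], "twist": [0, 0, 0], "hand": -0.35},
    {"delta_pos": [0, 0, 0.012], "twist": [0, 0, 0], "hand": -0.35},
  ],
)

```text
time: 4.72
tool_pos: [534.4, -53.6, 34.3]
ee_rot: [0.999, -0.04, -0.0, -0.0]
ft_force: [0.4, -0.1, 0.1]
width: 27.9
finger_force: 0.0
```

Run:
```python
from h import *
p=imaging.snapshot("wrist"); save(p,"wrist2"); q=imaging.snapshot("side"); cv2.imwrite("pics/side2.png",cv2.resize(q["color"][130:280,290:490,::-1],(800,600)))
```

```text
(no output)
```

View pics/wrist2.png

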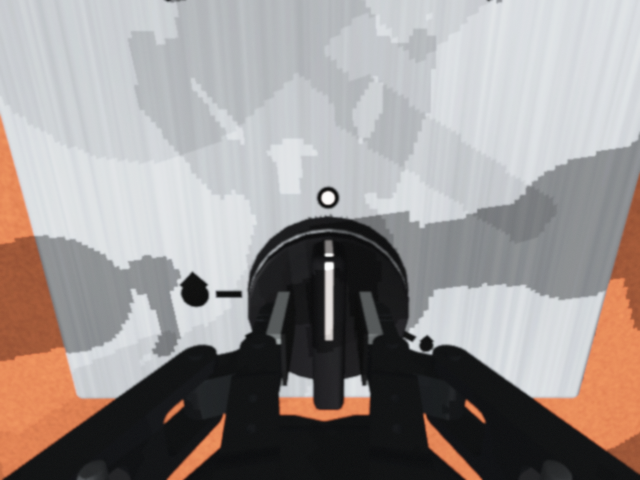

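View pics/side2.png

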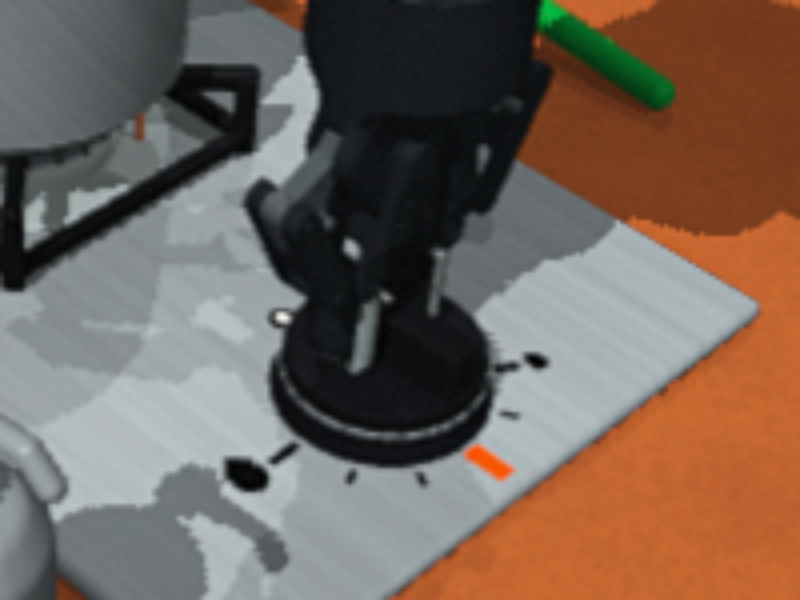

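The wrist view shows the fingers straddling the wing at columns 283 and 367, with the wing at 329. In the side view the tips sit just above the skirt. I'll close on the wing.

Request:
servo_tool(
  deltas=[
    {"delta_pos": [0, 0, 0], "twist": [0, 0, 0], "hand": -1},
    {"delta_pos": [0, 0, 0], "twist": [0, 0, 0], "hand": -1},
    {"delta_pos": [0, 0, 0], "twist": [0, 0, 0], "hand": -1},
    {"delta_pos": [0, 0, 0], "twist": [0, 0, 0], "hand": -1},
    {"delta_pos": [0, 0, 0], "twist": [0, 0, 0], "hand": -1},
    {"delta_pos": [0, 0, 0], "twist": [0, 0, 0], "hand": -1},
  ],
  newtons=30,
)

```text
time: 5.32
tool_pos: [534.5, -55.0, 34.7]
ee_rot: [0.999, -0.04, 0.0, 0.001]
ft_force: [-1.8, -8.2, 2.3]
width: 13.2
finger_force: 32.2
```

Request:
servo_tool(
  deltas=[
    {"delta_pos": [-0.0005, 0.003, 0.002], "twist": [0, 0, 0], "hand": -1},
    {"delta_pos": [-0.0005, 0.003, 0.004], "twist": [0, 0, 0], "hand": -1},
    {"delta_pos": [-0.0005, 0.003, 0.006], "twist": [0, 0, 0], "hand": -1},
    {"delta_pos": [-0.0005, 0.003, 0.006], "twist": [0, 0, 0], "hand": -1},
    {"delta_pos": [-0.0005, 0.003, 0.006], "twist": [0, 0, 0], "hand": -1},
  ],
)

```text
time: 5.73
tool_pos: [534.4, -55.2, 31.5]
ee_rot: [0.999, -0.04, 0.0, 0.0]
ft_force: [0.5, -0.4, 4.7]
width: 13.0
finger_force: 32.5
```

Request:
servo_tool(
  deltas=[
    {"delta_pos": [0, 0, 0.002], "twist": [0, 0, 0], "hand": -1},
    {"delta_pos": [0, 0, 0.004], "twist": [0, 0, 0], "hand": -1},
    {"delta_pos": [0, 0, 0.004], "twist": [0, 0, 0], "hand": -1},
    {"delta_pos": [0, 0, 0.004], "twist": [0, 0, 0], "hand": -1},
  ],
)

```text
time: 6.07
tool_pos: [534.4, -55.2, 29.4]
ee_rot: [0.999, -0.04, 0.0, 0.0]
ft_force: [1.2, -0.0, 6.9]
width: 13.1
finger_force: 32.6
```

Request:
servo_tool(
  deltas=[
    {"delta_pos": [0, 0, 0.001], "twist": [0, 0, 0], "hand": -1},
    {"delta_pos": [0, 0, 0.001], "twist": [0, 0, 0], "hand": -1},
    {"delta_pos": [0, 0, 0.001], "twist": [0, 0, 0], "hand": -1},
  ],
)

```text
time: 6.32
tool_pos: [534.4, -55.2, 29.0]
ee_rot: [0.999, -0.04, 0.0, 0.0]
ft_force: [1.4, -0.7, 4.9]
width: 13.5
finger_force: 32.6
```

Request:
servo_tool(
  deltas=[
    {"delta_pos": [0, 0, 0.001], "twist": [0, 0, 0], "hand": -1},
    {"delta_pos": [0, 0, 0.002], "twist": [0, 0, 0], "hand": -1},
    {"delta_pos": [0, 0, 0.002], "twist": [0, 0, 0], "hand": -1},
    {"delta_pos": [0, 0, 0.002], "twist": [0, 0, 0], "hand": -1},
  ],
)

```text
time: 6.65
tool_pos: [534.4, -55.2, 28.0]
ee_rot: [0.999, -0.04, 0.0, 0.0]
ft_force: [1.9, -0.2, 4.5]
width: 13.2
finger_force: 32.6
```

Request:
servo_tool(
  deltas=[
    {"delta_pos": [0, 0, 0.001], "twist": [0, 0, 0], "hand": -1},
    {"delta_pos": [0, 0, 0.002], "twist": [0, 0, 0], "hand": -1},
    {"delta_pos": [0, 0, 0.002], "twist": [0, 0, 0], "hand": -1},
    {"delta_pos": [0, 0, 0.002], "twist": [0, 0, 0], "hand": -1},
  ],
)

```text
time: 6.98
tool_pos: [534.4, -55.2, 27.0]
ee_rot: [0.999, -0.04, 0.0, 0.0]
ft_force: [2.0, -0.3, 5.3]
width: 13.5
finger_force: 32.7
```

Request:
servo_tool(
  deltas=[
    {"delta_pos": [0, 0, 0.001], "twist": [0, 0, 0], "hand": -1},
    {"delta_pos": [0, 0, 0.002], "twist": [0, 0, 0], "hand": -1},
    {"delta_pos": [0, 0, 0.002], "twist": [0, 0, 0], "hand": -1},
    {"delta_pos": [0, 0, 0.002], "twist": [0, 0, 0], "hand": -1},
  ],
)

```text
time: 7.32
tool_pos: [534.4, -55.2, 26.3]
ee_rot: [0.999, -0.04, 0.001, 0.0]
ft_force: [1.0, -0.4, 8.8]
width: 12.7
finger_force: 33.2
```

Request:
servo_tool(
  deltas=[
    {"delta_pos": [0, 0, 0.001], "twist": [0, 0, 0], "hand": -1},
    {"delta_pos": [0, 0, 0.001], "twist": [0, 0, 0], "hand": -1},
    {"delta_pos": [0, 0, 0.001], "twist": [0, 0, 0], "hand": -1},
  ],
)

```text
time: 7.57
tool_pos: [534.5, -55.2, 26.1]
ee_rot: [0.999, -0.04, 0.001, 0.0]
ft_force: [0.0, 0.5, 11.9]
width: 13.1
finger_force: 33.6
```

Request:
servo_tool(
  deltas=[
    {"delta_pos": [0, 0, 0.001], "twist": [0, 0, 0], "hand": -1},
    {"delta_pos": [0, 0, 0.002], "twist": [0, 0, 0], "hand": -1},
    {"delta_pos": [0, 0, 0.002], "twist": [0, 0, 0], "hand": -1},
    {"delta_pos": [0, 0, 0.002], "twist": [0, 0, 0], "hand": -1},
  ],
)

```text
time: 7.9
tool_pos: [534.5, -55.2, 25.7]
ee_rot: [0.999, -0.04, 0.001, 0.0]
ft_force: [-2.2, 0.6, 17.6]
width: 13.3
finger_force: 34.4
```

Request:
servo_tool(
  deltas=[
    {"delta_pos": [-0.0005, 0, 0.0007], "twist": [0, 0, 0], "hand": -1},
    {"delta_pos": [-0.0005, 0, 0.0007], "twist": [0, 0, 0], "hand": -1},
    {"delta_pos": [-0.0005, 0, 0.0007], "twist": [0, 0, 0], "hand": -1},
  ],
)

```text
time: 8.15
tool_pos: [534.5, -55.2, 25.6]
ee_rot: [0.999, -0.04, 0.001, 0.0]
ft_force: [-1.9, 1.7, 20.2]
width: 13.2
finger_force: 34.6
```

Request:
servo_tool(
  deltas=[
    {"delta_pos": [0, 0, 0], "twist": [0, 0, -0.02], "hand": -1},
    {"delta_pos": [0, 0, 0], "twist": [0, 0, -0.05], "hand": -1},
    {"delta_pos": [0, 0, 0], "twist": [0, 0, -0.08], "hand": -1},
    {"delta_pos": [0, 0, 0], "twist": [0, 0, -0.1], "hand": -1},
    {"delta_pos": [0, 0, 0], "twist": [0, 0, -0.1], "hand": -1},
  ],
)

```text
time: 8.57
tool_pos: [534.3, -54.1, 25.5]
ee_rot: [0.993, 0.119, 0.001, -0.0]
ft_force: [-1.1, 6.7, 20.6]
width: 13.1
finger_force: 34.6
```

Request:
servo_tool(
  deltas=[
    {"delta_pos": [0, -0.002, 0], "twist": [0, 0, -0.02], "hand": -1},
    {"delta_pos": [0, -0.003, 0], "twist": [0, 0, -0.05], "hand": -1},
    {"delta_pos": [-0.0002, -0.0038, 0], "twist": [0, 0, -0.08], "hand": -1},
    {"delta_pos": [-0.0003, -0.0043, 0], "twist": [0, 0, -0.1], "hand": -1},
    {"delta_pos": [-0.0003, -0.0043, 0], "twist": [0, 0, -0.1], "hand": -1},
  ],
)

```text
time: 8.98
tool_pos: [533.7, -52.8, 25.5]
ee_rot: [0.962, 0.273, 0.001, 0.0]
ft_force: [-0.9, 1.8, 19.3]
width: 13.2
finger_force: 34.6
```

Request:
servo_tool(
  deltas=[
    {"delta_pos": [-0.0001, -0.0008, 0], "twist": [0, 0, -0.03], "hand": -1},
    {"delta_pos": [-0.0002, -0.0017, 0], "twist": [0, 0, -0.06], "hand": -1},
    {"delta_pos": [-0.0005, -0.0028, 0], "twist": [0, 0, -0.1], "hand": -1},
    {"delta_pos": [-0.0008, -0.0036, 0], "twist": [0, 0, -0.13], "hand": -1},
    {"delta_pos": [-0.0008, -0.0036, 0], "twist": [0, 0, -0.13], "hand": -1},
  ],
)

```text
time: 9.4
tool_pos: [532.5, -51.6, 25.5]
ee_rot: [0.887, 0.463, 0.001, 0.001]
ft_force: [-0.9, 2.5, 19.4]
width: 13.2
finger_force: 34.5
```

Request:
servo_tool(
  deltas=[
    {"delta_pos": [-0.0002, -0.0008, 0], "twist": [0, 0, -0.03], "hand": -1},
    {"delta_pos": [-0.0003, -0.0016, 0], "twist": [0, 0, -0.06], "hand": -1},
    {"delta_pos": [-0.0005, -0.0025, 0], "twist": [0, 0, -0.1], "hand": -1},
    {"delta_pos": [-0.0008, -0.0035, 0], "twist": [0, 0, -0.14], "hand": -1},
    {"delta_pos": [-0.001, -0.0042, 0], "twist": [0, 0, -0.17], "hand": -1},
    {"delta_pos": [-0.001, -0.0042, 0], "twist": [0, 0, -0.17], "hand": -1},
    {"delta_pos": [-0.001, -0.0042, 0], "twist": [0, 0, -0.17], "hand": -1},
  ],
)

```text
time: 9.98
tool_pos: [530.4, -50.9, 25.5]
ee_rot: [0.735, 0.679, 0.001, 0.001]
ft_force: [-2.3, 1.6, 20.2]
width: 13.2
finger_force: 34.6
```

Run:
```python
from h import *
p=imaging.snapshot("wrist"); save(p,"wrist3"); o=status.get_obs(); print(o["time"],o["ft_force"],o["torque"],o["joints"],R.from_quat(o["ee_rot"]).as_matrix()[:,0])
```

```text
10.0333 [-1.83967399  1.06372451 19.9869601 ] [0.25369047 0.50331774 0.06768109] [-3.17974798e-01  5.92615850e-01  1.62049788e+00  8.06498741e-06
  9.26369612e-01 -2.38553474e-01] [ 7.93431717e-02  9.96847239e-01 -4.92149921e-04]
```

View pics/wrist3.png

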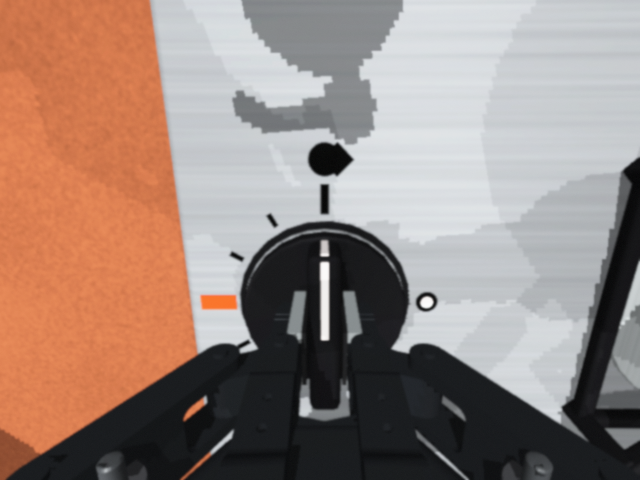

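The pointer (column 324) lines up with the big-flame tick (324,198), and the push is at 20 N. I'll hold it there.

Request:
servo_tool(
  deltas=[
    {"delta_pos": [0, 0, 0], "twist": [0, 0, 0], "hand": -1},
    {"delta_pos": [0, 0, 0], "twist": [0, 0, 0], "hand": -1},
    {"delta_pos": [0, 0, 0], "twist": [0, 0, 0], "hand": -1},
    {"delta_pos": [0, 0, 0], "twist": [0, 0, 0], "hand": -1},
    {"delta_pos": [0, 0, 0], "twist": [0, 0, 0], "hand": -1},
    {"delta_pos": [0, 0, 0], "twist": [0, 0, 0], "hand": -1},
    {"delta_pos": [0, 0, 0], "twist": [0, 0, 0], "hand": -1},
    {"delta_pos": [0, 0, 0], "twist": [0, 0, 0], "hand": -1},
    {"delta_pos": [0, 0, 0], "twist": [0, 0, 0], "hand": -1},
    {"delta_pos": [0, 0, 0], "twist": [0, 0, 0], "hand": -1},
    {"delta_pos": [0, 0, 0], "twist": [0, 0, 0], "hand": -1},
    {"delta_pos": [0, 0, 0], "twist": [0, 0, 0], "hand": -1},
    {"delta_pos": [0, 0, 0], "twist": [0, 0, 0], "hand": -1},
    {"delta_pos": [0, 0, 0], "twist": [0, 0, 0], "hand": -1},
    {"delta_pos": [0, 0, 0], "twist": [0, 0, 0], "hand": -1},
    {"delta_pos": [0, 0, 0], "twist": [0, 0, 0], "hand": -1},
    {"delta_pos": [0, 0, 0], "twist": [0, 0, 0], "hand": -1},
    {"delta_pos": [0, 0, 0], "twist": [0, 0, 0], "hand": -1},
    {"delta_pos": [0, 0, 0], "twist": [0, 0, 0], "hand": -1},
    {"delta_pos": [0, 0, 0], "twist": [0, 0, 0], "hand": -1},
  ],
)

```text
time: 11.7
tool_pos: [530.4, -50.9, 25.5]
ee_rot: [0.735, 0.678, 0.001, 0.001]
ft_force: [-2.3, 1.4, 18.6]
width: 13.2
finger_force: 34.6
```

Request:
servo_tool(
  deltas=[
    {"delta_pos": [0, 0, 0], "twist": [0, 0, 0], "hand": -1},
    {"delta_pos": [0, 0, 0], "twist": [0, 0, 0], "hand": -1},
    {"delta_pos": [0, 0, 0], "twist": [0, 0, 0], "hand": -1},
    {"delta_pos": [0, 0, 0], "twist": [0, 0, 0], "hand": -1},
    {"delta_pos": [0, 0, 0], "twist": [0, 0, 0], "hand": -1},
    {"delta_pos": [0, 0, 0], "twist": [0, 0, 0], "hand": -1},
    {"delta_pos": [0, 0, 0], "twist": [0, 0, 0], "hand": -1},
    {"delta_pos": [0, 0, 0], "twist": [0, 0, 0], "hand": -1},
    {"delta_pos": [0, 0, 0], "twist": [0, 0, 0], "hand": -1},
    {"delta_pos": [0, 0, 0], "twist": [0, 0, 0], "hand": -1},
    {"delta_pos": [0, 0, 0], "twist": [0, 0, 0], "hand": -1},
    {"delta_pos": [0, 0, 0], "twist": [0, 0, 0], "hand": -1},
    {"delta_pos": [0, 0, 0], "twist": [0, 0, 0], "hand": -1},
    {"delta_pos": [0, 0, 0], "twist": [0, 0, 0], "hand": -1},
    {"delta_pos": [0, 0, 0], "twist": [0, 0, 0], "hand": -1},
  ],
)

```text
time: 12.95
tool_pos: [530.4, -50.9, 25.5]
ee_rot: [0.735, 0.678, 0.001, 0.001]
ft_force: [-2.0, 1.3, 19.9]
width: 13.3
finger_force: 34.6
```

Request:
servo_tool(
  deltas=[
    {"delta_pos": [0, 0, -0.006], "twist": [0, 0, 0], "hand": -1},
    {"delta_pos": [0, 0, -0.014], "twist": [0, 0, 0], "hand": -1},
    {"delta_pos": [0, 0, -0.022], "twist": [0, 0, 0], "hand": -1},
    {"delta_pos": [0, 0, -0.022], "twist": [0, 0, 0], "hand": -1},
    {"delta_pos": [0, 0, -0.022], "twist": [0, 0, 0], "hand": -1},
  ],
)

```text
time: 13.37
tool_pos: [530.4, -50.9, 34.8]
ee_rot: [0.735, 0.678, 0.0, 0.0]
ft_force: [5.5, 0.2, -1.6]
width: 12.9
finger_force: 35.1
```

Request:
servo_tool(
  deltas=[
    {"delta_pos": [0, 0, 0], "twist": [0, 0, 0], "hand": -0.35},
    {"delta_pos": [0, 0, 0], "twist": [0, 0, 0], "hand": -0.35},
    {"delta_pos": [0, 0, 0], "twist": [0, 0, 0], "hand": -0.35},
    {"delta_pos": [-0.004, 0.0005, -0.001], "twist": [0, 0, 0], "hand": -0.35},
    {"delta_pos": [-0.008, 0.001, -0.001], "twist": [0, 0, 0], "hand": -0.35},
    {"delta_pos": [-0.008, 0.001, -0.001], "twist": [0, 0, 0], "hand": -0.35},
    {"delta_pos": [-0.008, 0.001, -0.001], "twist": [0, 0, 0], "hand": -0.35},
  ],
)

```text
time: 13.95
tool_pos: [530.0, -55.1, 35.5]
ee_rot: [0.735, 0.678, -0.0, -0.0]
ft_force: [-0.9, 0.7, -0.6]
width: 27.9
finger_force: 0.0
```

Request:
servo_tool(
  deltas=[
    {"delta_pos": [0, 0, 0], "twist": [0, 0, 0], "hand": -1},
    {"delta_pos": [0, 0, 0], "twist": [0, 0, 0], "hand": -1},
    {"delta_pos": [0, 0, 0], "twist": [0, 0, 0], "hand": -1},
    {"delta_pos": [0, 0, 0], "twist": [0, 0, 0], "hand": -1},
    {"delta_pos": [0, 0, 0], "twist": [0, 0, 0], "hand": -1},
    {"delta_pos": [0, 0, 0], "twist": [0, 0, 0], "hand": -1},
  ],
)

```text
time: 14.45
tool_pos: [530.2, -55.0, 35.6]
ee_rot: [0.735, 0.678, 0.0, 0.0]
ft_force: [0.3, -0.1, 2.5]
width: 13.2
finger_force: 32.8
```

Request:
servo_tool(
  deltas=[
    {"delta_pos": [0, 0, -0.0006], "twist": [0, 0, -0.03], "hand": -1},
    {"delta_pos": [0, 0, -0.0006], "twist": [0, 0, -0.06], "hand": -1},
    {"delta_pos": [0, 0, -0.0006], "twist": [0, 0, -0.09], "hand": -1},
    {"delta_pos": [0, 0, -0.0006], "twist": [0, 0, -0.12], "hand": -1},
    {"delta_pos": [0, 0, -0.0006], "twist": [0, 0, -0.15], "hand": -1},
    {"delta_pos": [0, 0, -0.0006], "twist": [0, 0, -0.18], "hand": -1},
    {"delta_pos": [0, 0, -0.0006], "twist": [0, 0, -0.21], "hand": -1},
    {"delta_pos": [0, 0, -0.0006], "twist": [0, 0, -0.24], "hand": -1},
    {"delta_pos": [0, 0, -0.0006], "twist": [0, 0, -0.25], "hand": -1},
    {"delta_pos": [0, 0, -0.0006], "twist": [0, 0, -0.25], "hand": -1},
  ],
)

```text
time: 15.28
tool_pos: [530.1, -55.0, 35.6]
ee_rot: [0.419, 0.908, -0.0, -0.0]
ft_force: [0.4, -0.8, -1.6]
width: 12.9
finger_force: 32.4
```

Request:
servo_tool(
  deltas=[
    {"delta_pos": [0, 0, 0.0002], "twist": [0, 0, -0.03], "hand": -1},
    {"delta_pos": [0, 0, 0.0002], "twist": [0, 0, -0.06], "hand": -1},
    {"delta_pos": [0, 0, 0.0002], "twist": [0, 0, -0.09], "hand": -1},
    {"delta_pos": [0, 0, 0.0002], "twist": [0, 0, -0.12], "hand": -1},
    {"delta_pos": [0, 0, 0.0002], "twist": [0, 0, -0.15], "hand": -1},
    {"delta_pos": [0, 0, 0.0002], "twist": [0, 0, -0.18], "hand": -1},
    {"delta_pos": [0, 0, 0.0002], "twist": [0, 0, -0.21], "hand": -1},
    {"delta_pos": [0, 0, 0.0002], "twist": [0, 0, -0.24], "hand": -1},
    {"delta_pos": [0, 0, 0.0002], "twist": [0, 0, -0.25], "hand": -1},
    {"delta_pos": [0, 0, 0.0002], "twist": [0, 0, -0.25], "hand": -1},
    {"delta_pos": [0, 0, 0.0002], "twist": [0, 0, -0.25], "hand": -1},
  ],
)

```text
time: 16.2
tool_pos: [530.1, -55.1, 35.6]
ee_rot: [0.041, 0.999, -0.0, 0.0]
ft_force: [0.5, -2.4, -0.2]
width: 13.3
finger_force: 32.5
```

Run:
```python
from h import *
p=imaging.snapshot("wrist"); save(p,"wrist4"); o=status.get_obs(); print(o["time"],o["torque"],o["joints"],R.from_quat(o["ee_rot"]).as_matrix()[:,0])
```

```text
16.25 [-0.41815873 -0.1155442  -0.00280276] [-3.25721744e-01  5.77600889e-01  1.61008341e+00 -3.39564572e-04
  9.53880904e-01 -1.81449733e+00] [-9.96654258e-01  8.17330284e-02  4.02161705e-05]
```

View pics/wrist4.png

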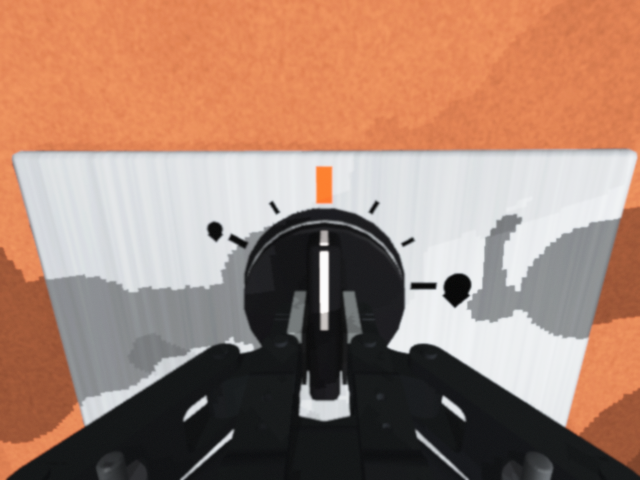

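The pointer (column 324) lines up with the orange mark (324,185). I'll open to 28 mm in place and then rise straight up.

Request:
servo_tool(
  deltas=[
    {"delta_pos": [0, 0, 0], "twist": [0, 0, 0], "hand": -0.35},
    {"delta_pos": [0, 0, 0], "twist": [0, 0, 0], "hand": -0.35},
    {"delta_pos": [0, 0, 0], "twist": [0, 0, 0], "hand": -0.35},
    {"delta_pos": [0, 0, 0], "twist": [0, 0, 0], "hand": -0.35},
    {"delta_pos": [0, 0, -0.02], "twist": [0, 0, 0], "hand": -0.35},
    {"delta_pos": [0, 0, -0.06], "twist": [0, 0, 0], "hand": -0.35},
    {"delta_pos": [0, 0, -0.12], "twist": [0, 0, 0], "hand": -0.35},
    {"delta_pos": [0, 0, -0.2], "twist": [0, 0, 0], "hand": -0.35},
    {"delta_pos": [0, 0, -0.25], "twist": [0, 0, 0], "hand": -0.35},
    {"delta_pos": [0, 0, -0.25], "twist": [0, 0, 0], "hand": -0.35},
    {"delta_pos": [0, 0, -0.25], "twist": [0, 0, 0], "hand": -0.35},
    {"delta_pos": [0, 0, -0.25], "twist": [0, 0, 0], "hand": -0.35},
  ],
)

```text
time: 17.25
tool_pos: [529.6, -54.7, 160.3]
ee_rot: [0.04, 0.999, 0.0, -0.001]
ft_force: [-0.6, 0.1, -0.8]
width: 27.8
finger_force: 0.0
```

Run:
```python
from h import *
p=imaging.snapshot("wrist"); save(p,"wrist5"); print(status.get_obs()["time"])
```

```text
17.3
```

View pics/wrist5.png

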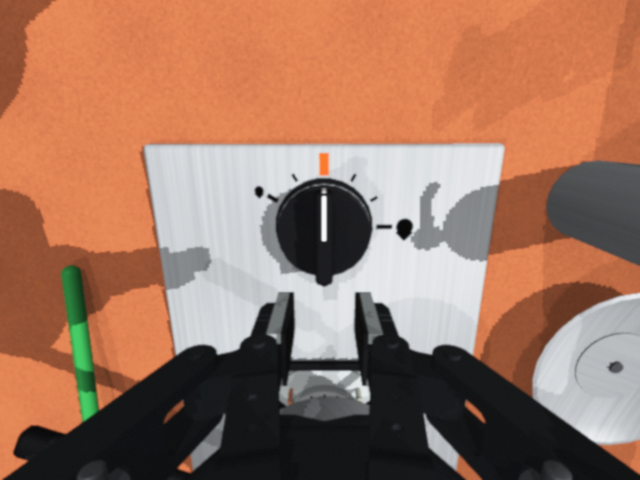

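The knob is free and out, with its pointer (324,215) on the orange mark (324,163). The bystanders are unmoved.

```bash
python3 -c "
from station import order; print(order.finish_job())"
```

```text
the job is handed in; nothing more can be done
None
```

The burner was lit and is now set to simmer: I pressed the knob onto the valve with about 20 N, held it for about 3 s at the big-flame mark, let it spring out, left it on the orange mark with the arm clear, and handed the job in at about 17 s; the result of the judging was not returned.

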